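# Eject a charged battery pack and trap it

### The job

The waiter's handheld terminal needs its charged battery pack, the one with the orange end cap, from the two-bay spring-eject charger. Press that pack's eject key with one fingertip and have the other fingertip in front of the bay to trap the pack as it pops out, before it shoots away across the table; do not lift or carry the pack, leave the blue pack in its bay and do not disturb the other things. Finish while holding it like that: one fingertip keeping the key down, the other touching the popped pack so that it rests trapped just outside its bay.

Things in the scene. Friction and masses are not known exactly. Their poses are not given: they have to be found in the camera images.
- charger: Grey two-bay battery charger, fixed, 150 (x) x 197 (y) mm. Origin on the table under the line of bay mouths; its -x points out of the bays, +y left, z up. Its 8 mm thick deck runs out as a bare tongue from the mouths (x = 0) to x = -48 mm. Behind them: walls 26 mm, rear hood 36 mm high. Left bay centred on y = +72 mm, right on y = -28; eject keys on the tongue at x = -28, y = +28 and -72.
- bay_left (a point): Middle of the left bay's mouth, on the deck 8 mm above the table. The bay is 41 mm wide; its eject key lies 44 mm to its right (-y) and 28 mm out (-x), with nothing standing between key and the tongue in front of the bay. A steel catch, one piece with the key, stands 5 mm high in the 5 mm in front of the pack and sinks with the key.
- bay_right (a point): The same of the right bay. In both, a spring ejector behind the pack pushes it out with about 3 N at first, 2 N once it is 15 mm out, 1 N at the end of its 30 mm stroke. Let go and not stopped, the pack shoots out along -x in about 0.1 s, off the tongue.
- pack_orange: Black battery pack with an orange cap on its outer end, 58 (x) x 38 (y) x 14 (z) mm, about 70 g, loose, lying on the deck in the left or the right bay (it varies). Origin at the middle of its underside, axes as the charger's. In the bay its origin is at x = +29 mm of the charger and its outer end is flush with the mouth, held by the catch.
- pack_blue: The same pack with a blue end cap, in the other bay; to be left there.
- key_left (a joint): Left eject key: 0 = up, 0.006 m = fully down. Springy: about 1.5 N at the start and 3.5 N fully down, up to 2 N more from the rubbing catch while it still holds the pack. The pack is let go at 0.004 to 0.005 m.
- key_right (a joint): Right eject key: as the left one.
- key_left_top (a point): Middle of the top face of the left eject key, an off-white pad with three black ribs 30 (x) x 26 (y) mm, 19 mm above the table when up and 13 mm (5 mm above the tongue) when fully down. Moves with the key.
- key_right_top (a point): Middle of the top face of the right eject key, as the left one.
- terminal: Handheld order terminal with orange bumpers lying face down, empty battery bay up, 160 x 80 x 22 mm, loose; origin at the middle of its underside. Leave alone.
- label_roll: Cream roll of labels lying flat, 58 x 63 x 28 mm, loose, left of the charger; origin at the middle of its underside. Leave alone.
- marker: Grey marker pen with a black cap, 140 mm long, 19 mm thick, loose, right of the charger; origin at the middle of its underside. Leave alone.
- pad: Order pad, 152 x 104 x 11 mm, loose, further left; origin at the middle of its underside. Leave alone.

How it is judged:
By the outcome, as a careful person would: the job done as asked, in the order asked, and still so for the second after the job is handed in, while the arm keeps its last pose, push and grip.
It also fails if it takes over 32 s, if anything falls off the work surface, if the arm or the gripper's body presses on something with over 40 N, if the wrist force passes 120 N, or if a joint passes its speed limit or range.

### The arm

A 7-joint arm with a two-finger parallel gripper is mounted at the origin on a cart in front of the work surface, level with it; the furniture and walls round the work are solid. World frame = base frame: x ahead of the robot, y to its left, z up, the work surface at z = 0. Lengths are in m, angles in rad, forces in N, time in s.
With the tool pointing down it reaches from about 0.4 to 0.85 m from the base axis. Payload 10.4 kg.
Tool frame: the origin (TCP) lies at the very end of the fingers, on their centre line; the grasp point (between the pads) lies r.tcp_to_grasp behind it (r.tcp_to_grasp is the distance from the TCP to the grasp point, in m); z points along the fingers, y is the line along which they close (so a half turn about z gives the same grasp; the last joint's range is limited). The gripper opens to 87 mm and grips with 3 to 60 N. Pads are 19 mm wide; open, the fingers measure 117 mm over their backs; the gripper's body (75 mm by 190 mm) begins 51 mm behind the grasp point.
Start: joints at [1.245, 0.332, -0.065, 1.46, 0.022, 1.35, -0.088], TCP at [0.186, -0.597, 0.223] pointing down, gripper open.
Joint ranges: [-2.6, 2.6], [-0.5, 2.12], [-1.47, 1.34], [0.16, 2.42], [-1.27, 4.41], [0.06, 2.06], [-2.6, 2.6]. Speed limits (rad/s): [2.22, 2.22, 2.79, 2.79, 3.14, 3.14, 3.14].

### API

Orientations are given as a unit quaternion [x, y, z, w].
In Python, from bench import monitor, cams, ticket, r gives the robot as it stands.
- The arm moves only by the shell command python3 -m crank 'ROWS' [OPENING] [FORCE]. ROWS is a JSON object whose one key "steps" holds a list of rows, each a list of 2 entries, a list of its own where there are three numbers: the shift along the world's x, y, z in units of 25 mm (1.0 is 25 mm), then the turn, a rotation vector about the world's x, y, z in units of 5 degrees (1.0 is 5 degrees). In form: {"steps": [[[x, y, z], [ax, ay, az]], ...]}. A call has 1 to 10 rows; each row shifts and turns the commanded pose from where the row before left it; what a row does not reach is not made up. A row lasts 1/12 s, in which the tool goes at most 41.7 mm and 7.16 degrees, less where a joint would pass 70% of its speed; a pose out of reach is approached as far as the arm can. A call is refused whole if a number of a shift passes 1 or a number of a turn 1, either way. A call with a gripper value outside its range is refused whole. OPENING is the finger opening in mm, from 0 to 87, set as the call begins (- or left out, the last holds). The fingers move at their own pace and stop on an object; FORCE is the grip in N (left out, the last holds). Time passes only in rows, so rows that do not move let the fingers close. It gives the time, the measured TCP pose, the force, the opening and the grip force at its end, in the units of the state.
- monitor.read_state(): the state, without advancing time (a new reading comes with each control period).
- cams.camera(name): name is "scene" or "top" or "wrist"; returns a dict with "pixels" (400x640x3 uint8, blue, green, red), "z_map" (400x640 float32, m along the optical axis (not along the pixel's ray), 0 where there is no reading), "vfov" (degrees; the focal length in pixels is half the picture's height over the tangent of half this angle, whatever the lens; pixels are square), "cx", "cy" (the principal point, pixels), "T" (4x4, takes a point from camera to world coordinates). Camera axes: x right, y up, looking along -z (the intrinsics and any distortion apply to the point x, -y, -z); pixel columns grow to the right and rows downward; lengths in m; the calibration is good to about 2 mm. The wrist camera is an equidistant fisheye: a pixel r from the principal point sees the ray r / f radians off the axis. A picture is of the moment at which its call begins.
- ticket.close_job(): hands the job in; it is judged then, once.
The state is a dict: "time": time; "joint_positions": joint angles; "joint_vel": joint speeds; "joint_torque": joint torques, N m; "ee_pos": TCP position; "eef_rot": TCP orientation; "ft_force": force on the tool from outside, world axes, zero at the start; "torque": the same for the moment, N m; "width": finger opening in m; "grip_force": force on a finger pad.
Only numpy, scipy, OpenCV 4.12 (cv2) and the standard library are available. Lean on these libraries where they do the work, as an engineer would, in place of code of your own. Each camera call takes 0.05 s, during which the arm holds its last target. There are 200 camera calls.

## Working session

There is one attempt and no reset: what is moved stays moved. The work goes in short steps, Python scripts to look and compute and a shell command to move; the robot and the scene stay as the last step left them, time stands still between calls to the robot, and variables do not carry over. Pictures are saved under pics/ and viewed, at most 10 in all, crops included, and the job is handed in when it is done.

```bash
mkdir -p pics; ls; python3 - <<'E'
from bench import monitor,cams,r
import cv2,numpy as np
print(monitor.read_state()); print(r.tcp_to_grasp)
for n in("scene","top"):
    c=cams.camera(n); cv2.imwrite(f"pics/{n}0.png",c["pixels"]); np.savez(f"{n}0.npz",**c); print(n,c["vfov"],c["cx"],c["cy"],c["T"].round(3).tolist())
E
```

```text
pics
{'time': 0.0, 'joint_positions': array([ 1.24535583,  0.3328841 , -0.06468867,  1.46094422,  0.02160397,
        1.34990567, -0.08848449]), 'joint_vel': array([ 0.00162919,  0.00040187, -0.0009607 ,  0.00062588, -0.00046372,
       -0.00052271,  0.00238013]), 'joint_torque': array([-1.67704606e-03, -6.23262119e+01,  2.33436510e-02, -3.89899492e+01,
       -6.16274960e-02,  3.95147467e-02,  1.19635720e-04]), 'ee_pos': array([ 0.18626468, -0.59618855,  0.2217449 ]), 'eef_rot': array([ 9.88555567e-01,  1.50855456e-01, -1.45894708e-04, -7.08005219e-04]), 'ft_force': array([-0.49677349,  0.09868242,  0.31610901]), 'torque': array([ 0.01435894,  0.00299443, -0.03420433]), 'grip_force': 0.0, 'width': 0.08718479077269975}
0.0187
scene 42.16749722880362 322.3459709412234 206.38657403659963 [[0.78, 0.32, -0.538, -0.37], [-0.626, 0.396, -0.672, -1.217], [-0.002, 0.861, 0.509, 0.963], [0.0, 0.0, 0.0, 1.0]]
top 44.6301545555113 324.9610215767419 198.77622413698623 [[-0.012, 0.987, -0.16, 0.332], [-1.0, -0.008, 0.023, -0.01], [0.022, 0.16, 0.987, 1.522], [0.0, 0.0, 0.0, 1.0]]
```

View pics/scene0.png

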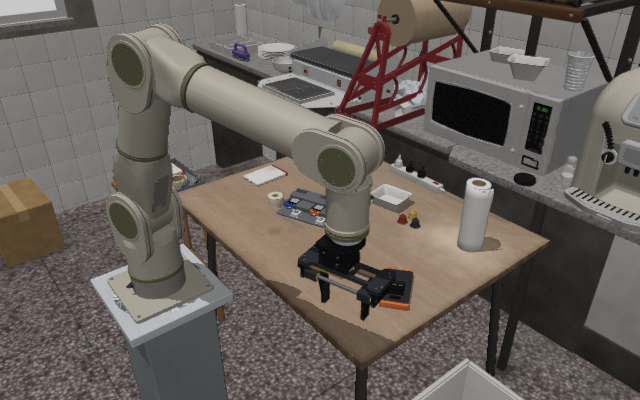

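View pics/top0.png

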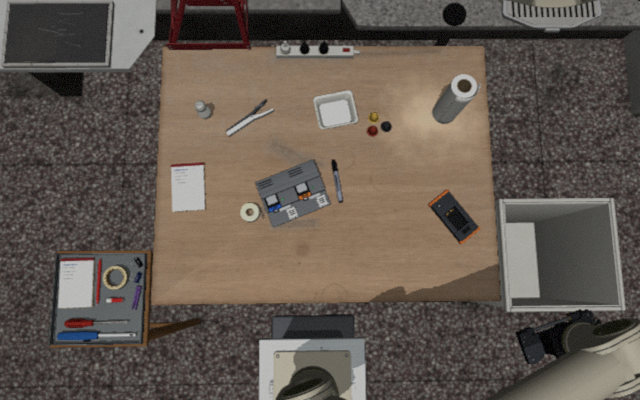

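The scene view shows the arm far from the charger. In the top view the charger is centred near (290,193), with the orange cap in its right bay near (305,196), its white key near (321,201), the blue cap near (274,209) and the left key near (292,213). I'll get a coarse pose from the top view first.

```bash
cat > h.py <<'E'
import numpy as np,cv2
def ray(c,u,v,fish=False):
    f=200/np.tan(np.radians(float(c["vfov"])/2)); d=np.array([(u-float(c["cx"]))/f,(v-float(c["cy"]))/f])
    if fish:
        th=np.hypot(*d); d=d/th*np.tan(th)
    T=c["T"]; return T[:3,3],T[:3,:3]@np.array([d[0],-d[1],-1.])
def onplane(c,u,v,z,fish=False):
    o,d=ray(c,u,v,fish); return o+d*(z-o[2])/d[2]
def two(a,b):
    (o1,d1),(o2,d2)=a,b; s=np.linalg.lstsq(np.c_[d1,-d2],o2-o1,rcond=None)[0]
    p,q=o1+s[0]*d1,o2+s[1]*d2; return (p+q)/2,np.linalg.norm(p-q)
def blobs(im,kind,box=None,amin=6):
    H,S,V=cv2.split(cv2.cvtColor(im,cv2.COLOR_BGR2HSV))
    m={"orange":(H>4)&(H<18)&(S>170)&(V>110),"blue":(H>100)&(H<125)&(S>120)&(V>60),"white":(S<40)&(V>170)}[kind].astype(np.uint8)
    if box: k=np.zeros_like(m); x0,y0,x1,y1=box; k[y0:y1,x0:x1]=1; m*=k
    n,l,s,c=cv2.connectedComponentsWithStats(m)
    return [(c[i].round(1).tolist(),int(s[i,4])) for i in range(1,n) if s[i,4]>=amin],m
E
python3 - <<'E'
from h import *
c=np.load("top0.npz")
for k,z in(("orange",.02),("blue",.02),("white",.019)):
    for p,a in blobs(c["pixels"],k,(250,155,335,230))[0]: print(k,p,a,onplane(c,*p,z).round(4))
s=cv2.resize(c["pixels"][150:235,245:350],None,fx=6,fy=6,interpolation=cv2.INTER_CUBIC); cv2.imwrite("pics/crop.png",s)
E
```

```text
orange [304.4, 195.4] 32 [0.586  0.0185 0.02  ]
blue [274.5, 207.5] 54 [0.5487 0.1116 0.02  ]
white [322.5, 203.3] 14 [ 0.5608 -0.0378  0.019 ]
white [253.6, 211.6] 84 [0.5365 0.1763 0.019 ]
white [289.6, 209.1] 10 [0.5434 0.0648 0.019 ]
white [292.0, 215.3] 13 [0.5239 0.0573 0.019 ]
```

```bash
R='[[0.64,0.96,0],[0,0,0]]'; python3 -m crank '{"steps":[[[0.64,0.96,0],[0,0,0]],[[0.64,0.96,0],[0,0,0]],[[0.64,0.96,0],[0,0,0]],[[0.64,0.96,0],[0,0,0]],[[0.64,0.96,0],[0,0,0]],[[0.64,0.96,0],[0,0,0]],[[0.64,0.96,0],[0,0,0]],[[0.64,0.96,0],[0,0,0]],[[0.64,0.96,0],[0,0,0]],[[0.64,0.96,0],[0,0,0]]]}' 30
```

```text
time: 0.93
ee_pos: [0.3468, -0.3552, 0.2223]
eef_rot: [0.989, 0.151, -0.0, -0.0]
ft_force: [0.9, -0.1, -0.7]
width: 0.0325
grip_force: 0.0
```

```bash
python3 -m crank '{"steps":[[[0.64,0.96,0],[0,0,0]],[[0.64,0.96,0],[0,0,0]],[[0.64,0.96,0],[0,0,0]],[[0.64,0.96,0],[0,0,0]],[[0.64,0.96,0],[0,0,0]],[[0.64,0.96,0],[0,0,0]],[[0.64,0.96,0],[0,0,0.4]],[[0.64,0.96,0],[0,0,0.4]],[[0.64,0.96,0],[0,0,0]],[[0,0,0],[0,0,0]]]}'; python3 - <<'E'
from bench import cams
import cv2,numpy as np
c=cams.camera("wrist"); cv2.imwrite("pics/w1.png",c["pixels"]); np.savez("w1.npz",**c); print(c["vfov"],c["cx"],c["cy"],c["T"].round(3).tolist())
E
```

```text
time: 1.77
ee_pos: [0.4927, -0.1347, 0.2225]
eef_rot: [0.982, 0.189, 0.001, -0.001]
ft_force: [-0.0, 0.3, -0.6]
width: 0.03
grip_force: 0.0
65.70646984690485 322.69318019092617 198.8279747947528 [[0.371, 0.9, 0.23, 0.555], [-0.929, 0.36, 0.09, -0.111], [-0.002, -0.247, 0.969, 0.385], [0.0, 0.0, 0.0, 1.0]]
```

View pics/w1.png

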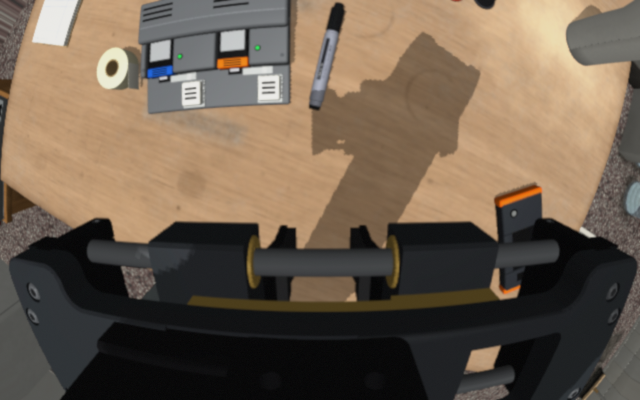

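The wrist view shows the orange cap at (232,62), the right key at (269,88), the left key at (191,94) and the blue cap at (160,72). I'll move closer for the second view.

```bash
python3 -m crank '{"steps":[[[0,0.9,0],[0,0,0]],[[0,0.9,0],[0,0,0]],[[0,0.9,0],[0,0,0]],[[0,0.9,0],[0,0,0]],[[0,0,0],[0,0,0]],[[0,0,0],[0,0,0]]]}'; python3 - <<'E'
from bench import cams,monitor
from h import *
c=cams.camera("wrist"); cv2.imwrite("pics/w2.png",c["pixels"]); np.savez("w2.npz",**c)
w1=np.load("w1.npz"); print(monitor.read_state()["ee_pos"],c["T"][:3,3])
for n,w in(("w1",w1),("w2",c)):
  for k,z in(("orange",.016),("blue",.016),("white",.019)):
    for p,a in blobs(w["pixels"],k,(140,0,420,150),10)[0]: print(n,k,p,a,onplane(w,*p,z,True).round(4))
E
```

```text
time: 2.32
ee_pos: [0.4901, -0.0504, 0.2225]
eef_rot: [0.983, 0.186, -0.0, 0.0]
ft_force: [0.1, -0.3, -0.1]
width: 0.03
grip_force: 0.0
[ 0.49008013 -0.0515788   0.22245613] [ 0.55226028 -0.02639717  0.3850445 ]
w1 orange [232.2, 62.2] 317 [0.5849 0.02   0.016 ]
w1 blue [159.8, 71.2] 270 [0.5471 0.114  0.016 ]
w1 white [232.2, 40.3] 407 [0.6106 0.0299 0.019 ]
w1 white [330.8, 37.5] 34 [ 0.6526 -0.0811  0.019 ]
w1 white [159.8, 50.4] 312 [0.5732 0.1236 0.019 ]
w1 white [265.4, 83.4] 733 [ 0.573 -0.03   0.019]
w1 white [234.4, 69.1] 20 [0.5774 0.0129 0.019 ]
w1 white [188.9, 89.6] 573 [0.5361 0.0614 0.019 ]
w1 white [163.0, 77.5] 12 [0.5406 0.1041 0.019 ]
w1 white [319.0, 83.9] 66 [ 0.5944 -0.0895  0.019 ]
w2 orange [296.6, 81.8] 340 [0.5852 0.0193 0.016 ]
w2 blue [214.8, 86.7] 325 [0.5477 0.1132 0.016 ]
w2 white [296.6, 58.8] 464 [0.611  0.0292 0.019 ]
w2 white [214.5, 64.9] 410 [0.5731 0.1226 0.019 ]
w2 white [158.6, 81.1] 968 [0.5332 0.1919 0.019 ]
w2 white [297.2, 89.0] 26 [0.5771 0.0151 0.019 ]
w2 white [308.6, 90.2] 31 [0.5804 0.0021 0.019 ]
w2 white [334.4, 90.4] 36 [ 0.5911 -0.0259  0.019 ]
w2 white [240.3, 94.2] 202 [0.5488 0.0775 0.019 ]
w2 white [217.3, 93.5] 15 [0.5408 0.1059 0.019 ]
w2 white [335.8, 108.1] 202 [ 0.5722 -0.0351  0.019 ]
w2 white [250.7, 113.0] 481 [0.5316 0.0572 0.019 ]
```

View pics/w2.png

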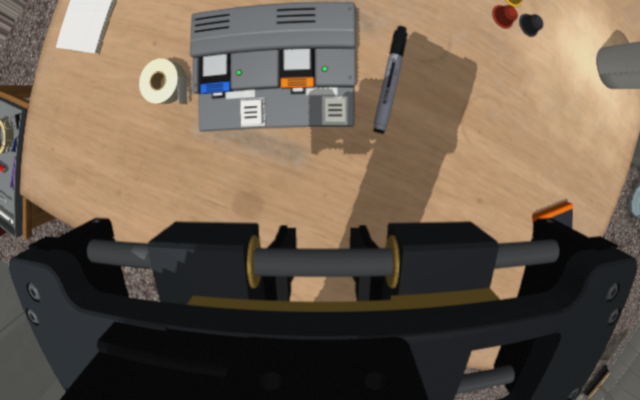

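Second view: orange cap at (297,82), right key, in the arm's shadow, at (335,109), blue cap at (215,87). The marker is to the right and clear of the tongue. Next I'll triangulate the key and cap heights and work out the target.

```bash
python3 - <<'E'
from h import *
w=[np.load("w1.npz"),np.load("w2.npz")]
def key(c,b,t):
    x0,y0,x1,y1=b; g=c["pixels"][y0:y1,x0:x1].min(2); m=(g>t).astype(np.uint8)
    n,l,s,_=cv2.connectedComponentsWithStats(m); i=1+s[1:,4].argmax()
    r=cv2.minAreaRect(np.argwhere(l==i)[:,::-1].astype(np.float32)); print(g[[2,len(g)//2]].tolist()[0][:5],r); return r[0][0]+x0,r[0][1]+y0
k=[key(w[0],(254,75,286,106),170),key(w[1],(318,97,352,126),130)]
o=[blobs(c["pixels"],"orange",(140,0,420,150),50)[0][0][0] for c in w]
b=[blobs(c["pixels"],"blue",(140,0,420,150),50)[0][0][0] for c in w]
for n,p in(("key",k),("or",o),("bl",b)):
    print(n,p,[x.round(4) for x in two(*[ray(c,*q,True) for c,q in zip(w,p)])],[onplane(c,*q,.019 if n=="key" else .016,True).round(4) for c,q in zip(w,p)])
O=np.mean([onplane(c,*q,.016,True) for c,q in zip(w,o)],0)[:2]; B=np.mean([onplane(c,*q,.016,True) for c,q in zip(w,b)],0)[:2]
d=B-O; yaw=np.arctan2(-d[0],d[1]); print("yaw",np.degrees(yaw),np.linalg.norm(d))
ex=np.array([np.cos(yaw),np.sin(yaw)]); ey=np.array([-ex[1],ex[0]])
K=np.mean([onplane(c,*q,.019,True) for c,q in zip(w,k)],0)[:2]
print("key in orange frame (expect ~-28-e,-44)",(K-O)@ex,(K-O)@ey)
T=K+22*ey/1000; print("ex",ex,"target TCP over midpoint key/bay line",T)
E
```

```text
[127, 127, 132, 161, 206] ((15.5, 13.5), (27.0, 23.0), 90.0)
[80, 80, 80, 93, 121] ((16.520797729492188, 12.99913215637207), (26.851699829101562, 22.022558212280273), 87.61405944824219)
key [(269.5, 88.5), (334.5207977294922, 109.99913215637207)] [array([ 0.5696, -0.0348,  0.0085]), np.float64(0.0007)] [array([ 0.5689, -0.037 ,  0.019 ]), array([ 0.5695, -0.0346,  0.019 ])]
or [[232.2, 62.2], [296.6, 81.8]] [array([0.5848, 0.0189, 0.0189]), np.float64(0.0003)] [array([0.5849, 0.02  , 0.016 ]), array([0.5852, 0.0193, 0.016 ])]
bl [[159.8, 71.2], [214.8, 86.7]] [array([0.5475, 0.1118, 0.0196]), np.float64(0.0005)] [array([0.5471, 0.114 , 0.016 ]), array([0.5477, 0.1132, 0.016 ])]
yaw 21.81415636399676 0.10119791627400868
key in orange frame (expect ~-28-e,-44) -0.035272903392874325 -0.04556907691704594
ex [0.92839404 0.37159723] target TCP over midpoint key/bay line [ 0.56102143 -0.01534705]
```

```bash
python3 -m crank '{"steps":[[[0.72,0.37,-0.4],[0,0,0.08]],[[0.72,0.37,-0.8],[0,0,0]],[[0.72,0.36,-0.9],[0,0,0]],[[0.72,0.36,-0.9],[0,0,0]],[[0,0,-0.9],[0,0,0]],[[0,0,-0.9],[0,0,0]],[[0,0,-0.9],[0,0,0]],[[0,0,-0.9],[0,0,0]],[[0,0,0],[0,0,0]],[[0,0,0],[0,0,0]]]}'; python3 - <<'E'
from bench import cams,monitor
from h import *
s=monitor.read_state(); print(s["ee_pos"],s["ft_force"])
c=cams.camera("wrist"); np.savez("w3.npz",**c); cv2.imwrite("pics/w3.png",c["pixels"])
E
```

```text
time: 3.2
ee_pos: [0.5616, -0.0155, 0.0568]
eef_rot: [0.982, 0.188, -0.001, -0.0]
ft_force: [0.9, 0.3, 0.3]
width: 0.0298
grip_force: 0.0
[ 0.56157485 -0.01553115  0.05680761] [0.86868248 0.30108116 0.2604951 ]
```

View pics/w3.png

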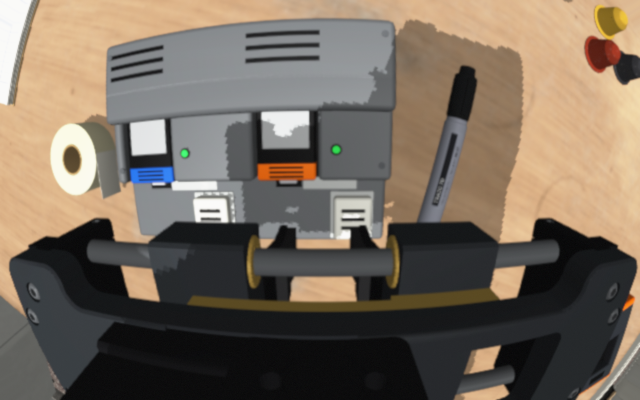

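Both fingers (about 285 and 365 px) line up with the orange cap (287,171) and the right key (back edge 334–372, row ~196). I'll check the target from this closer view.

```bash
python3 - <<'E'
from h import *
c=np.load("w3.npz"); yaw=np.radians(21.7); ex=np.array([np.cos(yaw),np.sin(yaw)]); ey=np.array([-ex[1],ex[0]])
T=np.array([.5616,-.0155])
for n,u,v,z in(("keyback L",334,196,.019),("keyback R",372,196,.019),("cap top-front L",258,164,.022),("cap top-front R",316,164,.022),("cap bottom L",258,179,.010),("cap bottom R",316,179,.010),("tongue corner R",384,237,.008)):
    p=onplane(c,u,v,z,True)[:2]; print(n,p.round(4),"rel TCP mm",((p-T)@ex*1e3).round(1),((p-T)@ey*1e3).round(1))
for p,a in blobs(c["pixels"],"orange",(200,120,350,200),50)[0]: q=onplane(c,*p,.018,True)[:2];print(p,(q-T)@ex,(q-T)@ey)
E
```

```text
keyback L [ 0.5804 -0.0165] rel TCP mm 17.1 -7.9
keyback R [ 0.5899 -0.0403] rel TCP mm 17.1 -33.5
cap top-front L [0.5828 0.0378] rel TCP mm 39.4 41.7
cap top-front R [0.5964 0.0025] rel TCP mm 39.0 3.9
cap bottom L [0.5703 0.0361] rel TCP mm 27.1 44.7
cap bottom R [ 0.585  -0.0016] rel TCP mm 26.9 4.2
tongue corner R [ 0.5627 -0.0643] rel TCP mm -17.0 -45.8
[286.3, 170.9] 0.033967626828753525 0.02364578468053001
```

```bash
python3 -m crank '{"steps":[[[0.08,0.08,-0.4],[0,0,0]],[[0,0,-0.5],[0,0,0]],[[0,0,-0.5],[0,0,0]],[[0,0,0],[0,0,0]],[[0,0,0],[0,0,0]]]}'
```

```text
time: 3.67
ee_pos: [0.5637, -0.012, 0.0216]
eef_rot: [0.982, 0.189, -0.001, -0.0]
ft_force: [1.0, 0.3, 0.6]
width: 0.0304
grip_force: 0.0
```

```bash
python3 -m crank '{"steps":[[[0,0,-0.1],[0,0,0]],[[0,0,-0.1],[0,0,0]],[[0,0,0],[0,0,0]],[[0,0,0],[0,0,0]]]}'; python3 - <<'E'
from bench import cams
from h import *
c=cams.camera("wrist"); cv2.imwrite("pics/w4.png",c["pixels"])
E
```

```text
time: 4.0
ee_pos: [0.5647, -0.012, 0.0179]
eef_rot: [0.982, 0.189, 0.0, 0.0]
ft_force: [0.3, 1.2, 0.5]
width: 0.0302
grip_force: 0.4
```

View pics/w4.png

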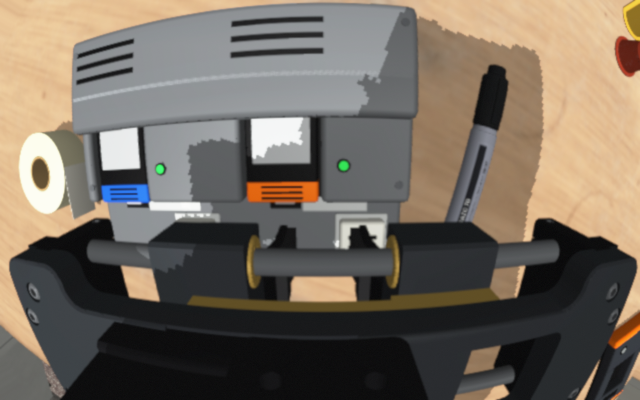

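The fingers (285 and 365 px) sit in front of the orange cap (centre 283) and over the right key (centre ~361). Now I'll press the key.

```bash
python3 -m crank '{"steps":[[[0,0,-0.12],[0,0,0]],[[0,0,-0.12],[0,0,0]],[[0,0,0],[0,0,0]],[[0,0,0],[0,0,0]],[[0,0,0],[0,0,0]]]}'; python3 - <<'E'
from bench import cams
from h import *
c=cams.camera("wrist"); cv2.imwrite("pics/w5.png",c["pixels"])
E
```

```text
time: 4.47
ee_pos: [0.565, -0.0121, 0.0128]
eef_rot: [0.982, 0.189, 0.0, 0.0]
ft_force: [-5.0, -0.4, 17.2]
width: 0.0301
grip_force: 9.5
```

View pics/w5.png

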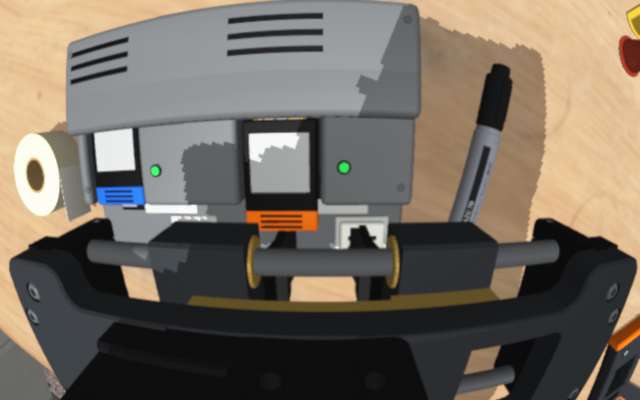

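The orange pack has popped out (cap at (282,220)) and rests against the left finger, the key is down, and the blue pack is still in its bay. I'll ease the press slightly, let it settle and check again.

```bash
python3 -m crank '{"steps":[[[0,0,-0.0],[0,0,0]],[[0,0,0.02],[0,0,0]],[[0,0,0],[0,0,0]],[[0,0,0],[0,0,0]],[[0,0,0],[0,0,0]],[[0,0,0],[0,0,0]],[[0,0,0],[0,0,0]],[[0,0,0],[0,0,0]]]}'; python3 - <<'E'
from bench import cams,monitor
from h import *
c=cams.camera("wrist"); print(blobs(c["pixels"],"orange",(200,120,350,240),50)[0],blobs(cv2.imread("pics/w5.png"),"orange",(200,120,350,240),50)[0]); s=monitor.read_state(); print(s["ee_pos"],s["ft_force"])
E
```

```text
time: 5.18
ee_pos: [0.5648, -0.0121, 0.013]
eef_rot: [0.982, 0.189, 0.0, 0.0]
ft_force: [-4.1, -1.5, 12.0]
width: 0.0299
grip_force: 7.8
[([284.2, 219.8], 1193)] [([284.2, 219.8], 1190)]
[ 0.56486889 -0.01211079  0.01298258] [-3.27621652 -0.30448776 12.71907686]
```

The pack hasn't moved, the key is fully down at about 12 N, and the finger is taking the spring's push. Handing in.

```bash
python3 -c "
from bench import ticket
print(ticket.close_job())"
```

```text
the job is handed in; nothing more can be done
None
```

I handed the job in with the orange pack popped out of the right bay and trapped against one fingertip, the other fingertip holding its eject key fully down at about 12 N, and the blue pack still in its bay; I was not shown a verdict.

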